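# Unclip a slide cassette from the scanner drawer

### The arm

A 6-joint arm with a two-finger parallel gripper is mounted at the origin on a cart in front of the work surface, level with it; the furniture and walls round the work are solid. World frame = base frame: x ahead of the robot, y to its left, z up, the work surface at z = 0. Lengths are in m, angles in rad, forces in N, time in s.
With the tool pointing down it reaches from about 0.35 to 0.85 m from the base axis. Payload 8.1 kg.
Tool frame: the origin (TCP) lies between the finger pads; the fingertips stand 14 mm ahead of it and the grasp point (between the pads) lies 5 mm behind it; z points along the fingers, y is the line along which they close (so a half turn about z gives the same grasp; the last joint's range is limited). The gripper opens to 85 mm and grips with 20 to 120 N. Pads are 22 mm wide; open, the fingers measure 114 mm over their backs; the gripper's body (76 mm by 85 mm) begins 54 mm behind the grasp point. The pads swing forward as they close: fully open they stand 13 mm farther back than shut.
Start: joints at [1.261, 0.13, 1.488, -0, 1.523, -0.085], TCP at [0.134, 0.585, 0.245] pointing down, gripper open.
Joint ranges: [-2.96, 2.96], [-0.89, 2.26], [0.02, 2.5], [-1.34, 4.48], [0, 2.73], [-2.66, 2.66]. Speed limits (rad/s): [2.39, 2.39, 2.79, 3.14, 3.14, 3.14].

### API

Orientations are given as [roll, pitch, yaw] about the fixed x, y, z axes, in that order (R = Rz(yaw) Ry(pitch) Rx(roll)).
In Python, from cell import env gives the robot as it stands. The module is installed in compiled form; this text tells all that it offers.
- The arm moves only by the tool jog_arm, never from a script. Its argument "rows" is one flat list of numbers, 5 for each row, row after row: the finger opening in mm, from 0 to 85.4, then the shift along the tool's x, y, z in mm, then the turn about the tool's z in rad. In form: [fingers, tx, ty, tz, turn, fingers, tx, ty, tz, turn, ...]. A call has exactly 8 rows; each row is the pose to reach, as a shift and turn from the pose commanded when the call began, along the tool's axes at that moment; what a row does not reach only later rows make up. A row lasts 1/8 s, in which the tool goes at most 62.5 mm and 10.7 degrees, less where a joint would pass 70% of its speed; a pose out of reach is approached as far as the arm can. A call with a gripper value outside its range is refused whole. The fingers move at their own pace and stop on an object; "squeeze" is the grip in N (left out, the last holds). Time passes only in rows, so rows that repeat a pose let the fingers close, or fill a call up. It gives the time, the measured TCP pose, the force, the opening and the grip force at its end, in the units of the state.
- env.state(): the state, without advancing time (a new reading comes with each control period).
- env.capture(name): name is "scene" or "top" or "wrist"; returns (picture, depth): 480x640x3 uint8, red, green, blue; 480x640 float32, m along the optical axis (not along the pixel's ray), 0 where there is no reading.
- env.camera_info(name): a dict with "K" (3x3 intrinsics, pixels), "R" (3x3) and "t" (3): a world point X has camera coordinates R X + t; the wrist camera has in their place "mount" (4x4, takes a point from camera to tool coordinates, whose origin is the TCP and whose axes are the flange's). Camera axes: x right, y down, z forward; pixel columns grow to the right and rows downward; lengths in m; the calibration is good to about 2 mm. A picture is of the moment at which its call begins: read the wrist's pose just before it. camera_info takes no time and is no camera call.
- env.hand_in(): hands the job in; it is judged then, once.
The state is a dict: "time": time; "q": joint angles; "joint_vel": joint speeds; "joint_torque": joint torques, N m; "ee_pos": TCP position; "tool_rot": TCP orientation; "force": force on the tool from outside, world axes, zero at the start; "wrist_torque": the same for the moment, N m; "opening": finger opening in m; "grasp_force": force on a finger pad.
Only numpy, scipy, OpenCV 4.12 (cv2) and the standard library are available. Lean on these libraries where they do the work, as an engineer would, in place of code of your own. Each camera call takes 0.05 s, during which the arm holds its last target. There are 200 camera calls.

### The job

The slide scanner has finished its run. Pull its loading drawer fully out by the bar handle; then take hold of the cassette with the orange catches by pinching its two side catches together so that they let go of the drawer, and lift it straight up and level, at least 10 cm above where it sat. Finish while still holding it up there by its pinched catches, ready to be handed over: leave the drawer open, the cassette with the blue catches clipped in, and the things standing around untouched.

Things in the scene. Friction and masses are not known exactly. Their poses are not given: they have to be found in the camera images.
- scanner: cream-coloured bench-top slide scanner, fixed to the worktop: housing 240 deep (x) x 290 wide (y) x 140 mm high with a taller optics head (to 222 mm) on its rear half. Origin: centre of its underside, on the worktop. Its +x points to its back, +y to its left side as seen from the robot, z up; the drawer opens along its -x. The housing's front face is at x = -120 mm
- loading_drawer (a joint): the scanner's loading drawer: 0 = shut (as it starts), 0.15 m = fully out; slides along the scanner's -x, stays where it is left, pulls with 2 to 4 N. It carries two cassette bays side by side, inside the housing while shut. Its deck (flat plate round the bays) is 71 mm above the worktop; each bay mouth is 90 x 56 mm
- drawer_handle (a point): middle of the drawer's steel bar handle: round bar 12 mm thick, 140 mm long along the scanner's y, 110 mm above the worktop; 39 mm free gap between the bar and the drawer's dark front plate, which reaches up to 134 mm. Moves with the drawer. Shut, it lies at x = -173 mm in the scanner's frame
- bay_left (a point): centre of the floor of the drawer's left (+y) bay, where the underside of a cassette rests, 24 mm above the worktop; shut, at x = -60, y = +60 mm in the scanner's frame; moves with the drawer
- bay_right (a point): the same for the right bay; shut, at x = -60, y = -60 mm in the scanner's frame
- cassette_orange: slide cassette with orange catches, 0.2 to 0.3 kg, loose but clipped into the left or right bay (differs by run) with 1 mm of play: white rack of glass slides, 88 (x) x 54 (y) x 50 mm, an upright sprung catch on each long side (y). Origin: centre of its underside; axes parallel to the scanner's when seated. Its underside is free of the drawer after 47 mm of lift
- orange_pads (a point): point midway between the two thumb pads of the orange catches, 80 mm above the cassette's underside, 104 mm above the worktop when seated. Pads: 26 mm wide (x), 26 mm high, 62 mm over their outer faces at mid-height (65 at the top, they splay); pinched to the stop they are upright and parallel, 43 mm over the faces. 55 mm lie free between them and the other cassette's pads
- cassette_orange_left (a joint): orange catch on the cassette's +y side: 0 = sprung out, its tooth (40 mm above the cassette's underside) locked 2.6 mm under the deck; 0.13 rad = pinched in to the stop; the tooth clears the deck above about 0.08. The pad takes about 1 N to start, 4.5 N at the stop. Both catches must be pinched at once
- cassette_orange_right (a joint): orange catch on the cassette's -y side, same values
- cassette_blue: cassette of the same make with blue catches, clipped in the other bay; stays there. Origin: centre of its underside
- petri_stack: loose stack of three petri dishes, 61 mm across, 49 mm high, stands to the left; leave alone. Origin: centre of its underside
- amber_bottle: amber reagent bottle with blue cap, 60 mm across, 130 mm high, stands to the left; leave alone. Origin: centre of its underside
- white_vial: small white screw vial, 25 mm across, 28 mm high, to the left; leave alone. Origin: centre of its underside
- timer: white lab timer lying to the right, 64 x 64 x 19 mm; leave alone. Origin: centre of its underside

How it is judged:
On the way, in this order (a step that is already met when the one before it is completed fails the run):
1. the drawer is pulled out (value of joint loading_drawer above 0.14 m), for 0.1 s.
2. both orange catches are pinched while the cassette still sits in its bay (value of joint each of cassette_orange_left, cassette_orange_right above 0.08 rad and height (world z) of cassette_orange below 0.035 m), for 0.05 s.
3. the cassette is lifted out of the bay (height (world z) of cassette_orange above 0.08 m), for 0.1 s.
At the end, for the whole second after the job is handed in: The orange-catch cassette is held still and level (0.2 rad) by its pinched catches (both over 0.08 rad), underside over 114 mm above the worktop, touching neither scanner nor the other cassette; the drawer is over 130 mm out; the blue-catch cassette sits in its bay (6 mm) (height (world z) of cassette_orange above 0.114 m and angle between cassette_orange's own z axis and vertical below 0.2 rad and linear speed of cassette_orange below 0.03 m/s and contact force between the fingers and cassette_orange above 2 N and contact force between each of scanner, cassette_blue and cassette_orange below 0.1 N and value of joint each of cassette_orange_left, cassette_orange_right above 0.08 rad and value of joint loading_drawer above 0.13 m and (distance between cassette_blue and bay_left below 0.006 m or distance between cassette_blue and bay_right below 0.006 m)); the arm keeps its last pose, push and grip.
It fails at once if a thing standing around is pushed more than 2 cm (distance of any of petri_stack, amber_bottle, white_vial, timer from where it was at the start of the episode above 0.02 m).
It fails at once if the blue-catch cassette is lifted from its bay (height (world z) of cassette_blue above 0.04 m).
It fails at once if the orange-catch cassette is tipped more than 30 degrees (angle between cassette_orange's own z axis and vertical above 0.52 rad).
It also fails if it takes over 51 s, if anything falls off the work surface, if the arm or the gripper's body presses on something with over 40 N, if the wrist force passes 120 N, or if a joint passes its speed limit or range.

## Working session

There is one attempt and no reset: what is moved stays moved. The work goes in short steps, Python scripts to look and compute and a tool call to move; the robot and the scene stay as the last step left them, time stands still between calls to the robot, and variables do not carry over. Pictures are saved under pics/ and viewed, at most 10 in all, crops included, and the job is handed in when it is done.

Besides the shell and the picture viewer there is one more tool, called after "Emit:" by a JSON object that holds its "method" and its "body". jog_arm: Moves the arm, as the interface text tells. Its arguments: {"type":"object","properties":{"rows":{"type":"array","items":{"type":"number"}},"squeeze":{"type":"number"}},"required":["rows"]}

```bash
mkdir -p pics; python3 - <<'E'
from cell import env
import cv2,numpy as np
s=env.state();print({k:np.round(v,3).tolist() for k,v in s.items()})
for n in("scene","top"):
    im,d=env.capture(n);cv2.imwrite(f"pics/{n}0.png",im[:,:,::-1]);np.save(f"{n}0.npy",d);np.save(f"{n}0c.npy",im)
    c=env.camera_info(n);print(n,c)
print(env.camera_info("wrist"))
E
```

```text
{'time': 0.0, 'q': [1.261, 0.131, 1.489, -0.0, 1.523, -0.085], 'joint_vel': [0.002, -0.0, -0.0, 0.0, 0.001, -0.0], 'joint_torque': [0.001, -56.942, -50.054, -0.0, 0.015, 0.0], 'ee_pos': [0.134, 0.584, 0.244], 'tool_rot': [-3.14, -0.0, 2.917], 'force': [0.051, 0.2, -0.572], 'wrist_torque': [-0.008, -0.026, 0.018], 'grasp_force': 0.0, 'opening': 0.085}
scene {'K': array([[489.59458698,   0.        , 315.0448821 ],
       [  0.        , 489.59458698, 244.79070897],
       [  0.        ,   0.        ,   1.        ]]), 'R': array([[ 0.42451747, -0.90541913,  0.00105631],
       [-0.68380972, -0.32137728, -0.65507321],
       [ 0.59345529,  0.27736771, -0.75556468]]), 't': array([-0.30526757,  0.464996  ,  0.87030932])}
top {'K': array([[527.53652848,   0.        , 326.94422124],
       [  0.        , 527.53652848, 230.86899118],
       [  0.        ,   0.        ,   1.        ]]), 'R': array([[-0.02396271, -0.99970202,  0.00465413],
       [-0.98160818,  0.02264651, -0.18955872],
       [ 0.18939684, -0.00911087, -0.98185836]]), 't': array([-0.04171063,  0.6281678 ,  1.20045262])}
{'K': array([[386.17724673,   0.        , 318.67859155],
       [  0.        , 386.17724673, 239.65694909],
       [  0.        ,   0.        ,   1.        ]]), 'mount': array([[ 2.77094682e-04, -9.58664273e-01, -2.84539513e-01,
         7.30022256e-02],
       [ 9.99999525e-01, -3.34469308e-07,  9.74961936e-04,
         9.69907941e-04],
       [-9.34756346e-04, -2.84539648e-01,  9.58663818e-01,
        -1.27894545e-01],
       [ 0.00000000e+00,  0.00000000e+00,  0.00000000e+00,
         1.00000000e+00]])}
```

View pics/scene0.png

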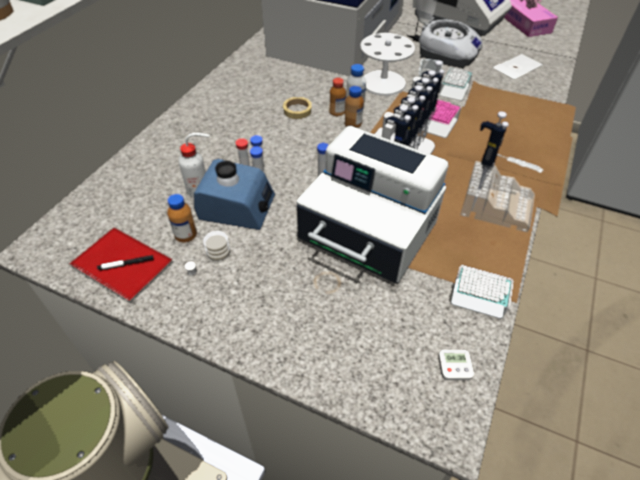

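View pics/top0.png

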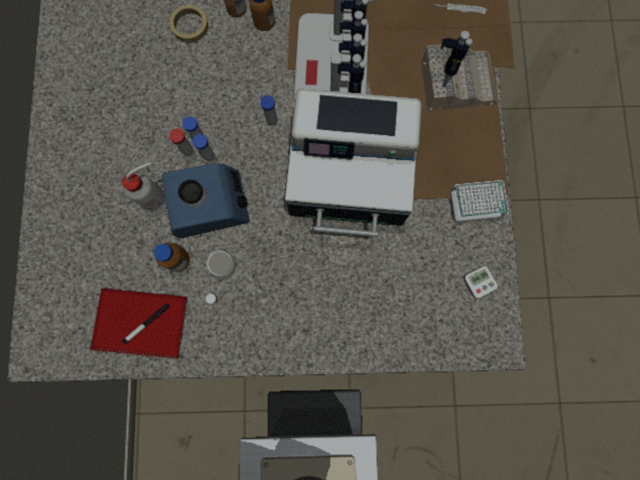

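The scene view shows the scanner with its bar handle at about (338,242). In the top view the bar runs from (316,229) to (376,233), with the vial at (210,299), the petri stack at (220,264) and the timer at (481,282). Next I'll measure the scanner's pose from depth.

```bash
cat > h.py <<'E'
import numpy as np,cv2
from cell import env
def cloud(n,d):
    c=env.camera_info(n);K,R,t=c["K"],c["R"],c["t"]
    v,u=np.mgrid[0:480,0:640]
    P=np.stack([(u-K[0,2])/K[0,0]*d,(v-K[1,2])/K[1,1]*d,d],-1)
    return (P-t)@R
def pix(n,X):
    c=env.camera_info(n);p=c["K"]@(c["R"]@np.asarray(X)+c["t"]);return p[:2]/p[2]
def cast(n,u,v,z):
    c=env.camera_info(n);r=c["R"].T@np.linalg.inv(c["K"])@[u,v,1];o=-c["R"].T@c["t"];return o+r*(z-o[2])/r[2]
E
python3 - <<'E'
from h import *
for n in("top","scene"):
    P=cloud(n,np.load(n+"0.npy"));im=np.load(n+"0c.npy")
    print(n,"table z",np.median(P[300:340,300:400,2]) if n=="top" else np.median(P[300:340,300:400,2]))
    x,y,z=P[...,0],P[...,1],P[...,2]
    near=(x>.3)&(x<1)&(abs(y)<.35)
    m=(abs(z-.14)<.006)&near
    nl,lab,st,ce=cv2.connectedComponentsWithStats(m.astype(np.uint8));i=1+st[1:,4].argmax()
    q=P[lab==i];r=cv2.minAreaRect(q[:,:2].astype(np.float32));print("housing top",r,cv2.boxPoints(r).round(4).tolist(),st[i],np.median(q[:,2]))
    # bar : bright points at z ~ .11 in front
    hm=(abs(z-.113)<.010)&near&(x<.62)
    nl,lab,st,ce=cv2.connectedComponentsWithStats(hm.astype(np.uint8))
    for i in range(1,nl):
        if st[i,4]>30:
            q=P[lab==i];r=cv2.minAreaRect(q[:,:2].astype(np.float32));print("bar?",st[i],r,np.median(q[:,2]),q[:,2].max())
E
```

```text
top table z 0.0007119777630717951
housing top ((0.7379701137542725, -0.11126261949539185), (0.2904624938964844, 0.15508708357810974), 83.19124603271484) [[0.6438000202178955, -0.24629999697208405], [0.7976999878883362, -0.2646999955177307], [0.8321999907493591, 0.023800000548362732], [0.6782000064849854, 0.042100001126527786]] [ 284  138  132   77 6490] 0.14063095603713927
bar? [314 229  65   7 254] ((0.6144960522651672, -0.09967316687107086), (0.14676505327224731, 0.014280220493674278), 87.15747833251953) 0.1151476739945022 0.1221507966732471
bar? [161 245  15  17  52] ((0.5688666105270386, 0.3046373128890991), (0.020502889528870583, 0.039038415998220444), 58.57563781738281) 0.11284015357839677 0.12265037373256023
scene table z 0.0003090545713341006
housing top ((0.782902181148529, -0.1208878755569458), (0.2918139696121216, 0.24797400832176208), 83.70721435546875) [[0.6437000036239624, -0.2522999942302704], [0.8901000022888184, -0.27950000762939453], [0.9221000075340271, 0.010499999858438969], [0.6757000088691711, 0.037700001150369644]] [ 297  172  149   79 4837] 0.14000164946090277
bar? [169 201  18  12  89] ((0.5681029558181763, 0.301486998796463), (0.02171538583934307, 0.039599839597940445), 51.6596565246582) 0.11403895166510547 0.12295735313455722
bar? [309 235  58  27 269] ((0.6124296188354492, -0.10414455831050873), (0.14678502082824707, 0.017098592594265938), 89.1169662475586) 0.11444150103165057 0.11978953764263689
```

Emit:
{"method": "jog_arm", "body": {"rows": [85, -510, -575, -10, -0.11, 85, -510, -575, -10, -0.11, 85, -510, -575, -10, -0.11, 85, -510, -575, -10, -0.11, 85, -510, -575, -10, -0.11, 85, -510, -575, -10, -0.11, 85, -510, -575, -10, -0.11, 85, -510, -575, -10, -0.11], "squeeze": 30}}

```text
time: 1.1
ee_pos: [0.3742, 0.1445, 0.2517]
tool_rot: [3.141, 0.0, 3.027]
force: [0.9, 0.5, 0.3]
opening: 0.0853
grasp_force: 0.0
```

Emit:
{"method": "jog_arm", "body": {"rows": [85, -150, -220, 0, 0, 85, -150, -220, 0, 0, 85, -150, -220, 0, 0, 85, -150, -220, 0, 0, 85, -150, -220, 0, 0, 0, -150, -220, 0, 0, 0, -150, -220, 0, 0, 0, -150, -220, 0, 0]}}

```text
time: 2.1
ee_pos: [0.4973, -0.088, 0.252]
tool_rot: [3.141, 0.0, 3.029]
force: [-0.6, -0.6, -0.8]
opening: 0.0318
grasp_force: 0.0
```

```bash
cat >> h.py <<'E'
from scipy.spatial.transform import Rotation as Ro
def wrist():
    s=env.state();im,d=env.capture("wrist");c=env.camera_info("wrist");T=np.eye(4)
    T[:3,:3]=Ro.from_euler("xyz",s["tool_rot"]).as_matrix();T[:3,3]=s["ee_pos"]
    M=T@c["mount"];K=c["K"];v,u=np.mgrid[0:480,0:640]
    ray=np.stack([(u-K[0,2])/K[0,0],(v-K[1,2])/K[1,1],np.ones(u.shape)],-1)@M[:3,:3].T
    return im,ray*d[...,None]+M[:3,3],ray,M[:3,3],d
def onz(ray,o,u,v,z):
    r=ray[int(v),int(u)];return o+r*(z-o[2])/r[2]
E
python3 - <<'E'
from h import *
im,P,ray,o,d=wrist();cv2.imwrite("pics/w1.png",im[:,:,::-1]);np.savez("w1.npz",im=im,P=P,ray=ray,o=o,d=d)
print(env.state()["ee_pos"],env.state()["tool_rot"],env.state()["opening"])
E
```

```text
[ 0.49737115 -0.08817501  0.25203129] [3.14149532e+00 4.22803042e-04 3.02858855e+00] 0.02377465122101661
```

View pics/w1.png

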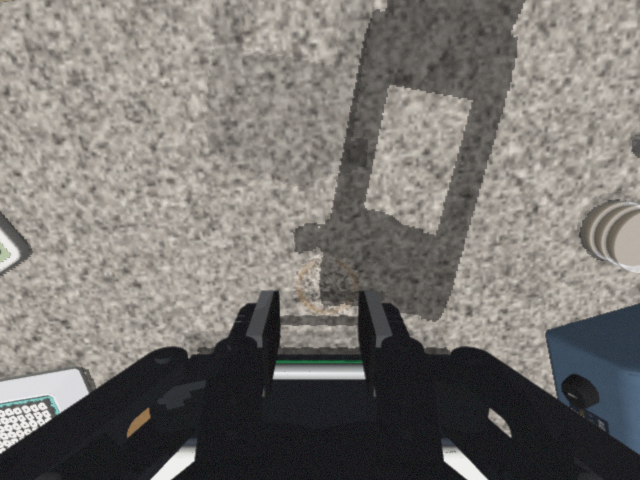

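The wrist view looks past the fingers, with the far side at the bottom of the picture. The bar is visible between the fingers, a bright strip at about (320,370). I'll measure it there and in the top view.

```bash
python3 - <<'E'
from h import *
w=np.load("w1.npz");g=w["im"].astype(float).mean(-1);ray,o,P=w["ray"],w["o"],w["P"]
print(g[352:392,320].round().tolist())
for u in (290,320,350):
    rows=[v for v in range(360,392) if g[v,u]>130];print(u,rows[0],rows[-1],P[rows[len(rows)//2],u].round(4), [onz(ray,o,u,v,.110).round(4).tolist() for v in (rows[0],rows[-1])])
# top view: bar line fit
im=np.load("top0c.npy").astype(float);gt=im.mean(-1);pts=[]
for u in range(322,372):
    col=gt[222:242,u];b=np.clip(col-90,0,None)
    if b.sum()>0: pts.append((u,222+(b*np.arange(20)).sum()/b.sum()))
print(gt[220:242,345].round().tolist())
W=np.array([cast("top",u,v,.113)[:2] for u,v in pts]);f=np.polyfit(W[:,1],W[:,0],1);print("bar x=",f,"yaw",-np.arctan(f[0]),W.mean(0))
# housing edges from depth: side edges and front edge via line fits
for n in ("top","scene"):
    Q=cloud(n,np.load(n+"0.npy"));m=(abs(Q[...,2]-.14)<.004)&(Q[...,0]>.6)&(Q[...,0]<.79)&(Q[...,1]>-.3)&(Q[...,1]<.08)
    q=Q[m]
    L=[];Rr=[];F=[]
    for a in np.arange(.68,.75,.004):
        s=q[abs(q[:,0]-a)<.003]; L.append((a,np.percentile(s[:,1],99.5)));Rr.append((a,np.percentile(s[:,1],.5)))
    for b in np.arange(-.22,.02,.005):
        s=q[abs(q[:,1]-b)<.003]; F.append((b,np.percentile(s[:,0],1)))
    L,Rr,F=map(np.array,(L,Rr,F));print(n,[np.polyfit(k[:,0],k[:,1],1).round(3).tolist() for k in (L,Rr,F)])
E
```

```text
[57.0, 53.0, 41.0, 30.0, 29.0, 28.0, 28.0, 33.0, 47.0, 69.0, 71.0, 54.0, 68.0, 90.0, 112.0, 127.0, 146.0, 158.0, 173.0, 191.0, 219.0, 229.0, 222.0, 213.0, 201.0, 186.0, 168.0, 95.0, 38.0, 33.0, 27.0, 31.0, 29.0, 30.0, 32.0, 33.0, 33.0, 31.0, 32.0, 34.0]
290 367 378 [ 0.6106 -0.1225  0.1152] [[0.6087, -0.1226, 0.11], [0.619, -0.124, 0.11]]
320 368 378 [ 0.6131 -0.0988  0.1156] [[0.6124, -0.0987, 0.11], [0.6218, -0.0997, 0.11]]
350 367 378 [ 0.6155 -0.0751  0.1159] [[0.6142, -0.0745, 0.11], [0.6246, -0.0754, 0.11]]
[33.0, 70.0, 85.0, 89.0, 84.0, 81.0, 71.0, 67.0, 77.0, 102.0, 141.0, 133.0, 108.0, 68.0, 44.0, 52.0, 86.0, 102.0, 98.0, 102.0, 106.0, 114.0]
bar x= [0.09209815 0.62118929] yaw -0.09183906912674841 [ 0.61192526 -0.10058866]
top [[-0.031, 0.056], [-0.124, -0.164], [0.122, 0.681]]
scene [[-0.006, 0.032], [-0.127, -0.167], [0.105, 0.681]]
```

Emit:
{"method": "jog_arm", "body": {"rows": [0, -142, -1, 0, 0, 0, -142, -1, 0, 0, 0, -142, -1, 0, 0, 0, -142, -1, 0, 0, 0, -142, -1, 50, 0, 0, -142, -1, 90, 0, 0, -142, -1, 90, 0, 0, -142, -1, 90, 0]}}

```text
time: 3.15
ee_pos: [0.639, -0.1066, 0.1644]
tool_rot: [-3.141, 0.003, 3.027]
force: [-0.1, 0.7, 0.8]
opening: 0.0
grasp_force: 0.0
```

Emit:
{"method": "jog_arm", "body": {"rows": [0, 0, 0, 15, 0, 0, 0, 0, 30, 0, 0, 0, 0, 45, 0, 0, 0, 0, 52, 0, 0, 0, 0, 52, 0, 0, 0, 0, 52, 0, 0, 0, 0, 52, 0, 0, 0, 0, 52, 0]}}

```text
time: 4.15
ee_pos: [0.6388, -0.1067, 0.1104]
tool_rot: [-3.141, 0.001, 3.027]
force: [0.6, -0.8, -0.8]
opening: 0.0
grasp_force: 0.0
```

Emit:
{"method": "jog_arm", "body": {"rows": [0, 8, 0, 0, 0, 0, 25, 0, 0, 0, 0, 45, 0, 0, 0, 0, 65, 0, 0, 0, 0, 85, 0, 0, 0, 0, 105, 0, 0, 0, 0, 120, 0, 0, 0, 0, 130, 0, 0, 0]}}

```text
time: 5.15
ee_pos: [0.5089, -0.0917, 0.1101]
tool_rot: [-3.141, 0.001, 3.027]
force: [3.6, -0.3, -1.0]
opening: 0.0001
grasp_force: 1.4
```

Emit:
{"method": "jog_arm", "body": {"rows": [0, 5, 0, 0, 0, 0, 10, 0, 0, 0, 0, 14, 0, 0, 0, 0, 18, 0, 0, 0, 0, 21, 0, 0, 0, 0, 23, 0, 0, 0, 0, 24, 0, 0, 0, 0, 24, 0, 0, 0]}}

```text
time: 6.15
ee_pos: [0.4854, -0.089, 0.1098]
tool_rot: [-3.142, -0.0, 3.027]
force: [1.3, 0.7, 1.3]
opening: 0.0002
grasp_force: 0.6
```

Emit:
{"method": "jog_arm", "body": {"rows": [0, 1, 0, 0, 0, 0, 2, 0, 0, 0, 0, 3, 0, 0, 0, 0, 4, 0, 0, 0, 0, 4, 0, 0, 0, 0, 4, 0, 0, 0, 0, 4, 0, 0, 0, 0, 4, 0, 0, 0]}}

```text
time: 7.15
ee_pos: [0.4831, -0.0888, 0.11]
tool_rot: [-3.142, 0.004, 3.027]
force: [11.5, -0.8, -5.6]
opening: 0.0001
grasp_force: 5.7
```

```bash
python3 - <<'E'
from h import *
im,d=env.capture("top");cv2.imwrite("pics/top1.png",im[:,:,::-1][150:350,220:520].repeat(2,0).repeat(2,1));np.savez("t1.npz",im=im,d=d)
E
```

```text
(no output)
```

View pics/top1.png

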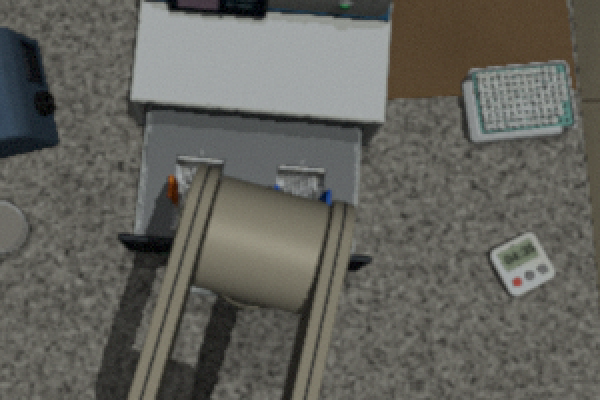

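The drawer is out to its stop; the force rose to 11.5 N. In the top view the orange catches are in the left bay, at about (170,190) of this crop, and the blue ones in the right bay, around (300,190). I'll back off the bar, rise and look down at the pads.

Emit:
{"method": "jog_arm", "body": {"rows": [0, -8, 0, 0, 0, 0, -8, 0, 0, 0, 0, -8, 0, -10, 0, 0, -8, 0, -60, 0, 0, -8, 0, -120, 0, 0, -8, 0, -170, 0, 0, -8, 0, -170, 0, 0, -8, 0, -170, 0]}}

```text
time: 8.2
ee_pos: [0.4893, -0.0894, 0.2799]
tool_rot: [-3.141, 0.0, 3.027]
force: [-1.1, -0.2, 0.1]
opening: 0.0003
grasp_force: 0.0
```

Emit:
{"method": "jog_arm", "body": {"rows": [85, -60, 20, 0, 0, 85, -110, 40, 0, 0, 85, -160, 58, 0, 0, 85, -160, 58, 0, 0, 85, -160, 58, 0, 0, 85, -160, 58, 0, 0, 85, -160, 58, 0, 0, 85, -160, 58, 0, 0]}}

```text
time: 9.2
ee_pos: [0.6548, -0.0505, 0.2808]
tool_rot: [-3.142, 0.001, 3.026]
force: [-0.6, -0.0, -0.2]
opening: 0.0851
grasp_force: 0.0
```

```bash
python3 - <<'E'
from h import *
im,P,ray,o,d=wrist();cv2.imwrite("pics/w2.png",im[:,:,::-1]);np.savez("w2.npz",im=im,P=P,ray=ray,o=o,d=d)
print(env.state()["ee_pos"],env.state()["tool_rot"],env.state()["opening"])
h=cv2.cvtColor(im,cv2.COLOR_RGB2HSV)
for nm,lo,hi in(("orange",(5,150,90),(20,255,255)),("blue",(105,150,90),(125,255,255))):
    m=cv2.inRange(h,lo,hi);n,l,st,ce=cv2.connectedComponentsWithStats(m)
    for i in range(1,n):
        if st[i,4]>40:
            q=P[(l==i)&(d>0)];t=q[q[:,2]>.085];print(nm,st[i],q[:,2].max().round(4),len(t),t.mean(0).round(4) if len(t) else q.mean(0).round(4),np.percentile(t,[2,98],axis=0).round(4).tolist() if len(t) else '')
E
```

```text
[ 0.65485904 -0.05038863  0.28063938] [-3.14153569e+00  1.14839186e-03  3.02641500e+00] 0.0848397733947995
orange [284 110   8  37 256] 0.1177 255 [ 0.5824 -0.0634  0.1156] [[0.5707, -0.0666, 0.1121], [0.5946, -0.0603, 0.1173]]
orange [357 111  17  36 544] 0.1183 542 [ 0.589  -0.0068  0.1075] [[0.5774, -0.0111, 0.0879], [0.601, -0.0018, 0.1173]]
orange [296 113   3  31  86] 0.0958 78 [ 0.5838 -0.0582  0.0914] [[0.5723, -0.06, 0.0857], [0.594, -0.0567, 0.0955]]
blue [118 111  11  36 222] 0.1182 221 [ 0.5688 -0.1824  0.1158] [[0.557, -0.1855, 0.114], [0.5809, -0.1798, 0.1175]]
blue [201 111   9  36 237] 0.1176 236 [ 0.5755 -0.123   0.1158] [[0.5641, -0.126, 0.1137], [0.5876, -0.1201, 0.1173]]
blue [142 113   7  31  79] 0.0941 79 [ 0.5683 -0.1771  0.0912] [[0.5589, -0.179, 0.0891], [0.5803, -0.1753, 0.0933]]
```

View pics/w2.png

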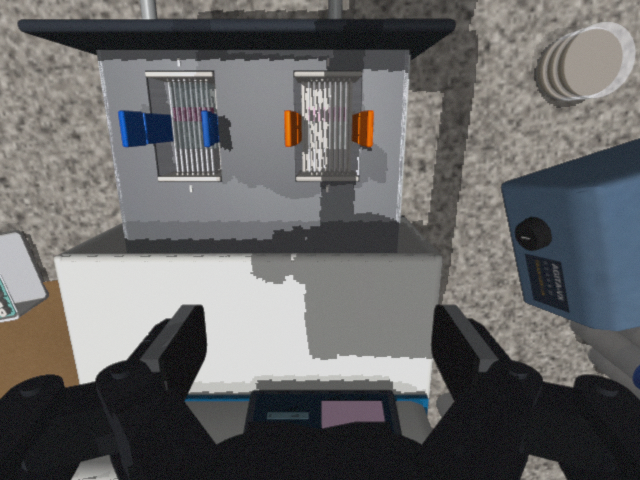

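The orange pads are at (288,128) and (365,128) in the wrist view, in the left bay. The blue pads are at (125–165,128) and (209,128). I'll fit the pad tops.

```bash
python3 - <<'E'
from h import *
w=np.load("w2.npz");P,im,d=w["P"],w["im"],w["d"];h=cv2.cvtColor(im,cv2.COLOR_RGB2HSV)
ya=-.112;X=np.array([np.cos(ya),np.sin(ya)]);Y=np.array([-X[1],X[0]])
def pads(lo,hi):
    m=(cv2.inRange(h,lo,hi)>0)&(P[...,2]>.113)&(d>0)&(P[...,2]<.122);q=P[m];a,b=q[:,:2]@X,q[:,:2]@Y;mid=(b.min()+b.max())/2
    r=[]
    for s in (b<mid,b>=mid): r.append([*np.percentile(a[s],[2,98]),*np.percentile(b[s],[2,98]),s.sum()])
    r=np.array(r);print(r.round(4).tolist(),"over faces",r[1,3]-r[0,2]);c=X*r[:,:2].mean()+Y*(r[0,2]+r[1,3])/2;c2=X*r[:,:2].mean()+Y*(r[0,2:4].mean()+r[1,2:4].mean())/2;print("centre",c.round(4),c2.round(4));return c
o=pads((5,150,90),(20,255,255));b=pads((105,150,90),(125,255,255));v=o-b;print(np.linalg.norm(v),-np.arctan2(v[0],v[1]))
s=env.state();R=Ro.from_euler("xyz",s["tool_rot"]).as_matrix()
D=np.r_[o,.098]-s["ee_pos"];print("shift mm",(R.T@D*1000).round(1))
E
```

```text
[[0.574, 0.598, -0.0004, 0.0042, 239.0], [0.5742, 0.598, 0.0589, 0.0638, 260.0]] over faces 0.06426671443658663
centre [ 0.5859 -0.034 ] [ 0.5859 -0.0341]
[[0.5736, 0.5978, -0.1201, -0.1158, 221.0], [0.5742, 0.5979, -0.0603, -0.0558, 231.0]] over faces 0.06425557301979137
centre [ 0.5724 -0.1529] [ 0.5724 -0.1529]
0.11963353869831639 -0.1133066107604973
shift mm [ 70.6   8.4 182.6]
```

Emit:
{"method": "jog_arm", "body": {"rows": [85, 35, 4, 0, 0, 85, 70, 8, 0, 0, 85, 70, 8, 40, 0, 85, 70, 8, 80, 0, 85, 70, 8, 115, 0, 85, 70, 8, 130, 0, 85, 70, 8, 130, 0, 85, 70, 8, 130, 0]}}

```text
time: 10.25
ee_pos: [0.5877, -0.0344, 0.1518]
tool_rot: [-3.142, 0.003, 3.027]
force: [-0.4, -0.7, -0.4]
opening: 0.085
grasp_force: 0.0
```

```bash
python3 - <<'E'
from h import *
im,P,ray,o,d=wrist();cv2.imwrite("pics/w3.png",im[:,:,::-1]);np.savez("w3.npz",im=im,P=P,ray=ray,o=o,d=d)
s=env.state();R=Ro.from_euler("xyz",s["tool_rot"]).as_matrix();print(s["ee_pos"],s["tool_rot"])
h=cv2.cvtColor(im,cv2.COLOR_RGB2HSV)
m=(cv2.inRange(h,(5,150,60),(20,255,255))>0)&(d>0)
Q=(P-s["ee_pos"])@R
n,l,st,ce=cv2.connectedComponentsWithStats(m.astype(np.uint8))
for i in range(1,n):
    if st[i,4]>60:
        q=Q[l==i];w=P[l==i];zt=w[:,2].max();t=q[w[:,2]>.113];print(st[i],zt.round(4),len(t),np.percentile(t,[2,98],axis=0).round(4).tolist() if len(t)else q.mean(0))
E
```

```text
[ 0.58777637 -0.03442428  0.1519778 ] [-3.14147543  0.00326285  3.02677228]
[ 245  219   37   93 1869] 0.1179 590 [[-0.0096, -0.0321, 0.0348], [0.0147, -0.0272, 0.0386]]
[ 353  219   35   93 1805] 0.1178 608 [[-0.0095, 0.0273, 0.0348], [0.0148, 0.0322, 0.0388]]
```

View pics/w3.png

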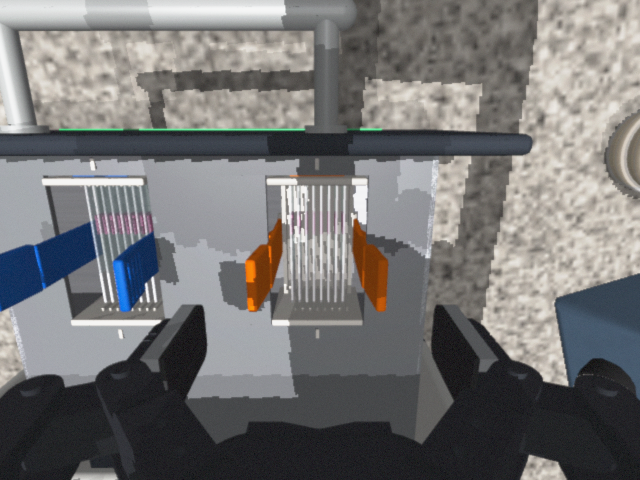

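The orange pads lie at ±32 mm on either side of the tool axis, so the gripper is centred. It needs 2.5 mm in tool x. Descending.

Emit:
{"method": "jog_arm", "body": {"rows": [85, 2.5, 0, 15, 0, 85, 2.5, 0, 30, 0, 85, 2.5, 0, 42, 0, 85, 2.5, 0, 50, 0, 85, 2.5, 0, 54, 0, 85, 2.5, 0, 54, 0, 85, 2.5, 0, 54, 0, 85, 2.5, 0, 54, 0]}}

```text
time: 11.3
ee_pos: [0.5844, -0.034, 0.0964]
tool_rot: [-3.142, 0.001, 3.027]
force: [-1.4, 0.4, -0.4]
opening: 0.0845
grasp_force: 0.0
```

Emit:
{"method": "jog_arm", "body": {"rows": [70, 0, 0, 0, 0, 66, 0, 0, 0, 0, 62, 0, 0, 0, 0, 60, 0, 0, 0, 0, 58, 0, 0, 0, 0, 56, 0, 0, 0, 0, 56, 0, 0, 0, 0, 56, 0, 0, 0, 0], "squeeze": 40}}

```text
time: 12.3
ee_pos: [0.5842, -0.034, 0.096]
tool_rot: [-3.142, 0.0, 3.027]
force: [1.0, -0.6, 3.2]
opening: 0.0559
grasp_force: 2.1
```

Emit:
{"method": "jog_arm", "body": {"rows": [52, 0, 0, 0, 0, 49, 0, 0, 0, 0, 46, 0, 0, 0, 0, 43, 0, 0, 0, 0, 40, 0, 0, 0, 0, 38, 0, 0, 0, 0, 38, 0, 0, 0, 0, 38, 0, 0, 0, 0]}}

```text
time: 13.3
ee_pos: [0.5843, -0.0347, 0.0966]
tool_rot: [-3.14, 0.001, 3.027]
force: [-2.2, -3.8, 9.1]
opening: 0.0389
grasp_force: 30.9
```

Emit:
{"method": "jog_arm", "body": {"rows": [30, 0, 0, 0, 0, 30, 0, 0, 0, 0, 30, 0, 0, 0, 0, 30, 0, 0, 0, 0, 30, 0, 0, 0, 0, 30, 0, 0, 0, 0, 30, 0, 0, 0, 0, 30, 0, 0, 0, 0]}}

```text
time: 14.3
ee_pos: [0.5844, -0.0348, 0.0967]
tool_rot: [-3.14, 0.001, 3.027]
force: [-1.4, -3.7, 9.7]
opening: 0.037
grasp_force: 39.8
```

```bash
python3 - <<'E'
from h import *
im,P,ray,o,d=wrist();cv2.imwrite("pics/w4.png",im[:,:,::-1])
E
```

```text
(no output)
```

View pics/w4.png

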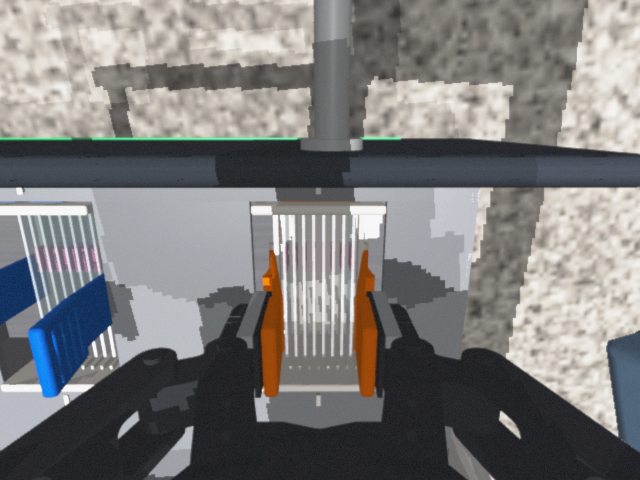

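The wrist view shows both orange pads pinched between the fingers, at (270,345) and (367,345). They stand upright and parallel. Lifting.

Emit:
{"method": "jog_arm", "body": {"rows": [30, 0, 0, -3, 0, 30, 0, 0, -8, 0, 30, 0, 0, -15, 0, 30, 0, 0, -24, 0, 30, 0, 0, -34, 0, 30, 0, 0, -44, 0, 30, 0, 0, -54, 0, 30, 0, 0, -62, 0]}}

```text
time: 15.35
ee_pos: [0.5844, -0.0336, 0.159]
tool_rot: [3.141, 0.001, 3.027]
force: [0.8, -0.1, -2.7]
opening: 0.037
grasp_force: 40.6
```

Force is -2.7 N, which fits the cassette's weight in free air. Continuing up.

Emit:
{"method": "jog_arm", "body": {"rows": [30, 0, 0, -10, 0, 30, 0, 0, -20, 0, 30, 0, 0, -32, 0, 30, 0, 0, -44, 0, 30, 0, 0, -54, 0, 30, 0, 0, -60, 0, 30, 0, 0, -63, 0, 30, 0, 0, -63, 0]}}

```text
time: 16.35
ee_pos: [0.584, -0.0339, 0.2208]
tool_rot: [-3.142, -0.0, 3.027]
force: [-0.4, -0.3, -2.4]
opening: 0.0367
grasp_force: 40.6
```

Emit:
{"method": "jog_arm", "body": {"rows": [30, 0, 0, 0, 0, 30, 0, 0, 0, 0, 30, 0, 0, 0, 0, 30, 0, 0, 0, 0, 30, 0, 0, 0, 0, 30, 0, 0, 0, 0, 30, 0, 0, 0, 0, 30, 0, 0, 0, 0]}}

```text
time: 17.35
ee_pos: [0.584, -0.0339, 0.2208]
tool_rot: [-3.142, 0.0, 3.027]
force: [0.0, -1.0, -2.1]
opening: 0.0374
grasp_force: 40.6
```

```bash
python3 - <<'E'
from h import *
im,P,ray,o,d=wrist();im2,_=env.capture("scene")
cv2.imwrite("pics/f.png",np.hstack([im[::2,::2],cv2.resize(im2[170:330,250:464],(428,320))[:240]])[:,:,::-1])
h=cv2.cvtColor(im,cv2.COLOR_RGB2HSV)
for nm,lo,hi in(("orange",(5,150,60),(20,255,255)),("blue",(105,150,60),(125,255,255))):
    m=(cv2.inRange(h,lo,hi)>0)&(d>0);m[:,560:]=0;print(nm,m.sum(),P[m][:,2].max())
E
```

```text
orange 5084 0.2417048632257482
blue 3104 0.11823286659442495
```

View pics/f.png

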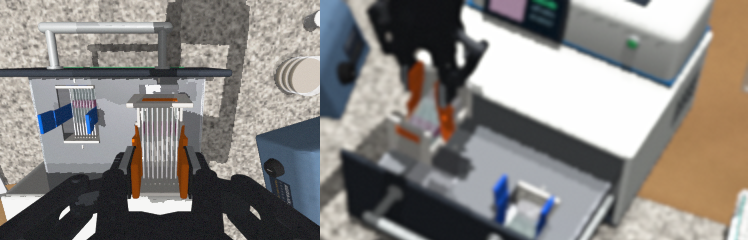

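The orange cassette hangs level, with its pad tops at 242 mm, so it has been lifted 124 mm. The blue pads are still at 118 mm, clipped in, and the drawer is open.

```bash
python3 -c "
from cell import env
print(env.hand_in())"
```

```text
the job is handed in; nothing more can be done
None
```

The job is handed in, with no verdict returned: the drawer was pulled out to its stop, the orange cassette is held level by its pinched catches about 124 mm above its seat, the blue cassette is still clipped in, and nothing standing around was touched as far as I could see.

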